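Clamp a moulded cover in a bonding fixture with the loose crank

TASK

Clamp the white cover in the bonding fixture: take the crank from the blue rubber mat, push it fully down onto the fixture's square shaft and wind it clockwise until the orange pad holds the cover against the back stop with about 20 newtons, firm but well short of 40 newtons, which would crack it. Then lift the crank off and lay it flat on the blue rubber mat again, leaving the cover clamped and the tub, the screwdriver and the spare bezel where they are.

Things in the scene. Friction and masses are not known exactly. Their poses are not given: they have to be found in the camera images.
- crank: Loose crank, about 0.3 kg, lying flat, socket down. Origin: centre of the hub's underside. Hub: aluminium block 36 x 36 mm, 50 mm high, red patch on top; its faces at +y and -y are free to grip over their full height. A flat dark arm, 26 mm wide, 10 mm thick (underside level with the hub's) runs along +x to 88 mm and carries the upright handle.
- crank_socket (a point): Middle of the mouth of the crank's square socket, in the hub's underside: same point and axes as crank. The socket is 15.6 mm wide, 30 mm deep, its sides parallel to the crank's x and y, its mouth bevelled 1.5 mm.
- crank_knob (a point): On the upright axis of the crank's freely spinning black handle, 75 mm along the crank's x from the hub's axis, 36 mm above the underside. The handle is round, 24 mm across, and stands from 12 to 60 mm above the crank's underside.
- fixture: Fixed bonding fixture: grey base 150 x 310 x 20 mm from y = -55 to +255 mm, green gearbox 80 x 80 mm up to 60 mm high. Origin: on the table under the shaft's axis. The jaw moves along +y towards cover and back stop. Nothing but boss and shaft is higher than 60 mm. The aluminium back stop (front face 196 to 210 mm along y) is set differently each time and is not measured.
- shaft_seat (a point): On the vertical shaft's axis, on top of the round steel boss (36 mm across) 70 mm above the table: here the crank's underside rests when fully home. Turns with the shaft; its x and y are parallel to the square's faces. Shaft: 14 x 14 mm for 20 mm up from here, then a round pilot nose, 10 mm across, 6 mm long. The crank fits in all four quarter turns, within about 0.1 rad.
- shaft (a joint): Shaft angle, rad, growing clockwise seen from above, 0 (jaw fully back) to 4.2; starts at 0 to 0.7. 12 mm of jaw per rad. Turning takes 0.25 N m empty (3.3 N at the handle) and 0.012 N m more per newton of clamping (20 N at the pad: 3.2 N more at the handle). Below 20 N of clamping it does not wind back by itself. The cover is clamped 1 to 3.3 rad from the start.
- pad: Orange pad, 90 x 12 x 28 mm, in front of the aluminium jaw; origin: middle of its front face, 20 mm above the table, 85 mm from the shaft's axis at shaft angle 0. It is sprung against the jaw, 5 N per mm, up to 9.8 mm: once the cover bears on the stop and the pad touches, 0.33 rad more gives 20 N and 0.66 rad 40 N.
- cover: Loose white moulded cover, 110 x 90 x 32 mm (90 along the fixture's y), 0.25 kg, lying on the fixture's base between pad and back stop with some play. Origin: centre of its underside.
- mat: Blue rubber mat fixed on the table, 250 x 170 x 3 mm. Origin: centre of its underside; its top is 3 mm above.
- tub: Bystander: open white plastic tub, 90 mm across, 70 mm high. Origin: centre of its underside.
- screwdriver: Bystander: grey-handled screwdriver lying on the table, 170 mm long.
- bezel: Bystander: spare white frame 90 x 60 x 12 mm lying on the table. Origin: its centre, underside.

How it is judged:
On the way, in this order (a step that is already met when the one before it is completed fails the run):
1. the crank is fully home on the square shaft (distance between crank_socket and shaft_seat below 0.004 m), for 0.2 s.
2. with the crank on the shaft, the pad presses the cover with more than 10 N (distance between crank_socket and shaft_seat below 0.004 m and contact force between pad and cover above 10 N), for 0.2 s.
At the end, for the whole second after the job is handed in: The pad still presses the cover with more than 10 N, and the crank lies flat (within 0.06 rad, within 4 mm of the mat's top) and at rest on the blue rubber mat, hub axis and handle axis both over the mat (within 120 mm of its centre along its length, 80 mm across) (contact force between pad and cover above 10 N and x of crank_socket in the frame of mat between -0.12 and 0.12 m and y of crank_socket in the frame of mat between -0.08 and 0.08 m and x of crank_knob in the frame of mat between -0.12 and 0.12 m and y of crank_knob in the frame of mat between -0.08 and 0.08 m and z of crank in the frame of mat below 0.007 m and angle between crank's own z axis and vertical below 0.06 rad and linear speed of crank below 0.02 m/s); the robot touches nothing.
It fails at once if the pad presses the cover with more than 40 N (contact force between pad and cover above 40 N).
It fails at once if tub, screwdriver or bezel is shifted by more than 20 mm (distance of any of tub, screwdriver, bezel from where it was at the start of the episode above 0.02 m).
It also fails if it takes over 72 s, if anything falls off the work surface, if the arm or the gripper's body presses on something with over 40 N, if the wrist force passes 120 N, or if a joint passes its speed limit or range.

ROBOT

A 6-joint arm with a two-finger parallel gripper is mounted at the origin on the work surface. World frame = base frame: x ahead of the robot, y to its left, z up, the work surface at z = 0. Lengths are in m, angles in rad, forces in N, time in s.
With the tool pointing down it reaches from about 0.4 to 0.925 m from the base axis. Payload 3.4 kg.
Tool frame: the origin (TCP) lies midway between the tips of the shut fingers; the grasp point (between the pads) lies manip.tcp_to_grasp behind it (manip.tcp_to_grasp is the distance from the TCP to the grasp point, in m); z points along the fingers, x is the direction in which the jaws open and shut, and the axes are right-handed (so a half turn about z gives the same grasp; the last joint's range is limited). The gripper opens to 85 mm and grips with 20 to 120 N. Pads are 22 mm wide; open, the fingers measure 114 mm over their backs; the gripper's body (76 mm by 85 mm) begins 54 mm behind the grasp point. The pads swing forward as they close: fully open they stand 13 mm farther back than shut.
Start: joints at [-1.306, 0.307, 1.506, -0, 1.328, -0.073], TCP at [0.191, -0.542, 0.231] pointing down, gripper open.
Joint ranges: [-3.12, 3.12], [-1.05, 2.28], [0.14, 2.33], [-1.42, 4.57], [0.1, 2.73], [-2.68, 2.68]. Speed limits (rad/s): [2.57, 2.57, 3.14, 3.14, 3.14, 3.14].

INTERFACE

Orientations are given as [roll, pitch, yaw] about the fixed x, y, z axes, in that order (R = Rz(yaw) Ry(pitch) Rx(roll)).
In Python, from workcell import manip, eyes gives the robot as it stands.
- The arm moves only by the shell command python3 -m inch 'ROWS'. ROWS is JSON, a list of rows, each a list of 5 numbers: the shift along the world's x, y, z in mm, then the turn about the world's z in degrees, then the closure, from -1 (fully open) to 1 (shut), so that 0 is half open. A call has 1 to 8 rows; each row is the pose to reach, as a shift and turn from the pose commanded when the call began; what a row does not reach only later rows make up. A row lasts 1/8 s, in which the tool goes at most 62.5 mm and 10.7 degrees, less where a joint would pass 70% of its speed; a pose out of reach is approached as far as the arm can. A call with a gripper value outside its range is refused whole. The fingers move at their own pace and stop on an object; the grip force is fixed at half the most. Time passes only in rows, so rows that repeat a pose let the fingers close. It gives the time, the measured TCP pose, the force and the opening at its end, in the units of the state.
- manip.sense(): the state, without advancing time (a new reading comes with each control period).
- eyes.snapshot(name): name is "side" or "top" or "wrist"; returns a dict with "frame" (480x640x3 uint8, blue, green, red), "range_z" (480x640 float32, m along the optical axis (not along the pixel's ray), 0 where there is no reading), "mtx" (3x3 intrinsics, pixels), "eye" and "attitude" of the camera in the world; the wrist camera has in their place "tool_from_camera" (4x4, takes a point from camera to tool coordinates, whose origin is the TCP and whose axes are the tool frame's). Camera axes: x right, y down, z forward; pixel columns grow to the right and rows downward; lengths in m; the calibration is good to about 2 mm. A picture is of the moment at which its call begins: read the wrist's pose just before it.
- manip.sign_off(): hands the job in, once; it reports no verdict.
The state is a dict: "t": time; "joints": joint angles; "joint_vel": joint speeds; "joint_torque": joint torques, N m; "position": TCP position; "tcp_rot": TCP orientation; "force": force on the tool from outside, world axes, zero at the start; "moment": the same for the moment, N m; "finger_gap": opening from 0.0 (shut) to 1.0 (fully open).
Only numpy, scipy, OpenCV 4.12 (cv2) and the standard library are available. Lean on these libraries where they do the work, as an engineer would, in place of code of your own. Each camera call takes 0.05 s, during which the arm holds its last target.

## Working session

There is one attempt and no reset: what is moved stays moved. The work goes in short steps, Python scripts to look and compute and a shell command to move; the robot and the scene stay as the last step left them, time stands still between calls to the robot, and variables do not carry over. Pictures are saved under pics/ and viewed, and the job is handed in when it is done.

```bash
ls; mkdir -p pics
cat > h.py <<'E'
import numpy as np, cv2
from workcell import manip, eyes
from scipy.spatial.transform import Rotation as R
def rot(a):
    a=np.array(a,float)
    return a if a.shape==(3,3) else R.from_euler('xyz',a).as_matrix() if a.size==3 else R.from_quat(a).as_matrix()
def snap(n,f=None):
    st=manip.sense(); s=eyes.snapshot(n)
    if 'eye' in s: T=np.eye(4);T[:3,:3]=rot(s['attitude']);T[:3,3]=s['eye']
    else:
        W=np.eye(4);W[:3,:3]=rot(st['tcp_rot']);W[:3,3]=st['position'];T=W@np.array(s['tool_from_camera'])
    s['T']=T
    if f: cv2.imwrite('pics/'+f,s['frame']); np.savez('pics/'+f+'.npz',T=T,K=s['mtx'],z=s['range_z'],im=s['frame'])
    return s
def load(f): return dict(np.load('pics/'+f+'.npz'))
def px(d,u,v,z=None):
    "world point at pixel via depth, or on plane z"
    K=d['K'];T=d['T'];r=np.array([(u-K[0,2])/K[0,0],(v-K[1,2])/K[1,1],1])
    if z is None:
        zz=d['z'][int(round(v))-1:int(round(v))+2,int(round(u))-1:int(round(u))+2]; zz=np.median(zz[zz>0]) if (zz>0).any() else 0
        return T[:3,:3]@(r*zz)+T[:3,3]
    w=T[:3,:3]@r; return T[:3,3]+w*(z-T[2,3])/w[2]
def proj(d,p):
    c=d['T'][:3,:3].T@(np.array(p)-d['T'][:3,3]); q=d['K']@c; return q[:2]/q[2]
E
python3 - <<'E'
from h import *
print(manip.sense(), manip.tcp_to_grasp)
for n in('side','top','wrist'):
    s=snap(n,n+'0.png'); print(n,s['T'].round(3).tolist(),s['mtx'].tolist())
E
```

```text
pics
{'t': 0.0, 'joints': array([-1.30545744e+00,  3.07583460e-01,  1.50766625e+00,  1.18397340e-05,
        1.32840289e+00, -7.35267051e-02]), 'joint_vel': array([-0.00168503, -0.00058156,  0.00176823, -0.00176829,  0.00120154,
        0.00031264]), 'joint_torque': array([-3.67475213e-04, -4.57551670e+01, -2.51915967e+01,  9.78577577e-05,
        1.34351823e-02,  2.55490733e-05]), 'position': array([ 0.19092377, -0.54164079,  0.23037774]), 'tcp_rot': array([-3.14142987e+00,  2.05353910e-03, -1.23193342e+00]), 'force': array([-0.37158279,  0.37896378, -0.48983887]), 'moment': array([ 0.04128832, -0.03078159,  0.03852095]), 'finger_gap': 0.9993257313618541} 0.0187
side [[-0.83, -0.397, 0.393, 0.163], [-0.558, 0.593, -0.58, 0.599], [-0.003, -0.7, -0.714, 0.778], [0.0, 0.0, 0.0, 1.0]] [[442.9936200074154, 0.0, 324.06150894087244], [0.0, 442.9936200074154, 239.9091427126532], [0.0, 0.0, 1.0]]
top [[-0.018, -0.999, 0.05, 0.519], [-0.999, 0.019, 0.028, -0.012], [-0.029, -0.05, -0.998, 1.053], [0.0, 0.0, 0.0, 1.0]] [[439.23040662291396, 0.0, 313.5868812200306], [0.0, 439.23040662291396, 238.6806062743188], [0.0, 0.0, 1.0]]
wrist [[0.331, -0.893, -0.306, 0.269], [-0.943, -0.315, -0.105, -0.514], [-0.003, 0.323, -0.946, 0.375], [0.0, 0.0, 0.0, 1.0]] [[415.7633059208455, 0.0, 316.64526587835064], [0.0, 415.7633059208455, 231.02864416487836], [0.0, 0.0, 1.0]]
```

View pics/top0.png

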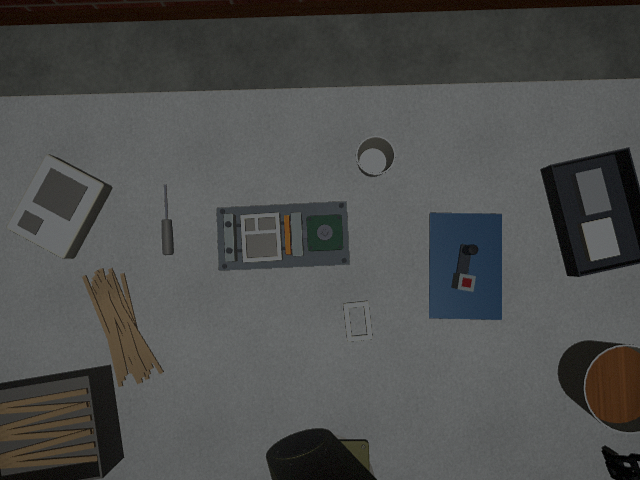

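View pics/side0.png

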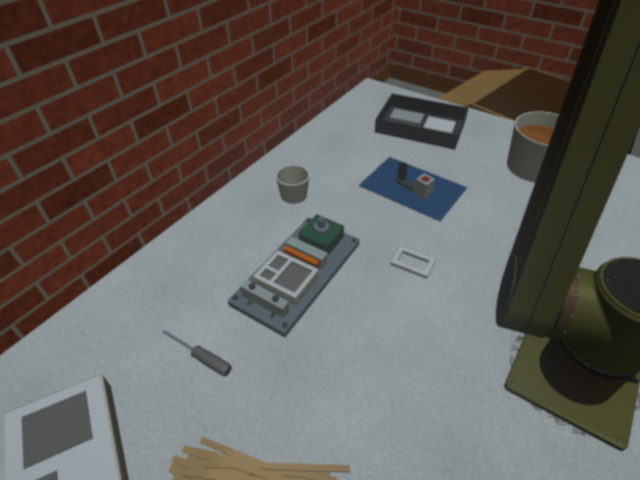

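View pics/wrist0.png

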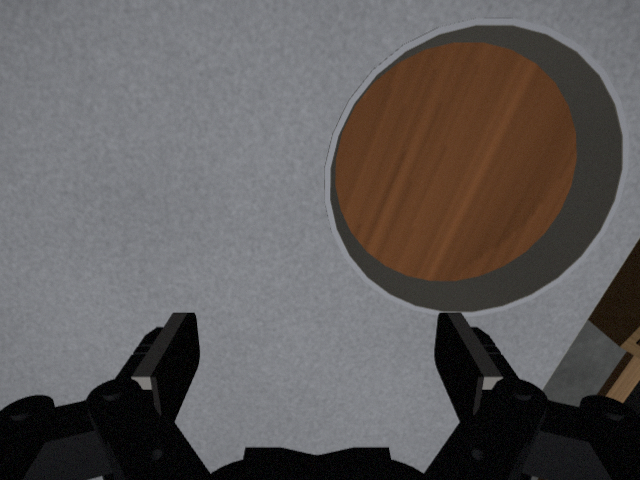

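The top view shows the fixture (shaft ≈(324,233)), crank on the mat (hub ≈(467,283), handle ≈(470,250)), tub (375,157), bezel (358,320) and screwdriver (167,220). Next come enlarged crops.

Run:
```python
from h import *
d=load('top0.png'); 
im=np.hstack([cv2.resize(cv2.convertScaleAbs(d['im'][195:275,210:355],alpha=1.7),None,fx=5,fy=5,interpolation=cv2.INTER_CUBIC)])
cv2.imwrite('pics/c1.png',im)
cv2.imwrite('pics/c2.png',cv2.resize(cv2.convertScaleAbs(d['im'][205:325,420:510],alpha=1.7),None,fx=5,fy=5,interpolation=cv2.INTER_CUBIC))
s=load('side0.png')
for n,u,v in (('shaft',324,233),('hub',467,283),('handle',470,250),('arm',463,268),('table',400,280),('mat',440,240),('base',221,207),('gearbox',335,222)): print(n,px(d,u,v).round(4))
for n,u,v in (('hub',425,179),('shaft',320,222),('mat',380,185)): print('side',n,px(s,u,v).round(4))
```

```text
shaft [ 0.5788 -0.0084  0.0952]
hub [ 0.4629 -0.3262  0.0562]
handle [ 0.5365 -0.333   0.0638]
arm [ 0.4956 -0.3318  0.0129]
table [ 0.4695 -0.1863  0.0012]
mat [ 0.5626 -0.2828  0.004 ]
base [0.6504 0.2357 0.019 ]
gearbox [ 0.6054 -0.0336  0.0614]
side hub [ 0.4644 -0.3215  0.0564]
side shaft [ 0.5828 -0.0047  0.0869]
side mat [ 0.5786 -0.2934  0.0045]
```

View pics/c1.png

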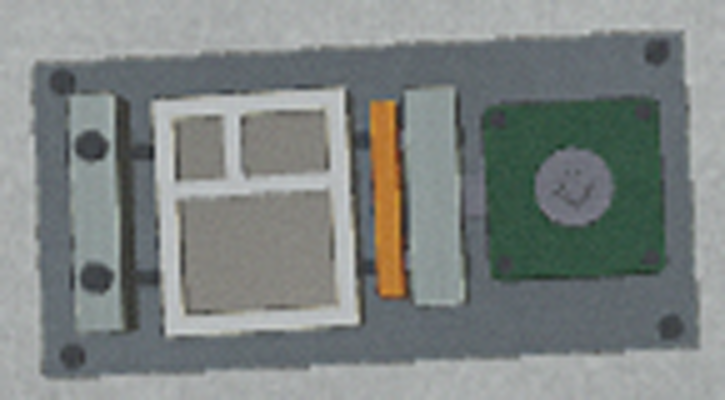

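View pics/c2.png

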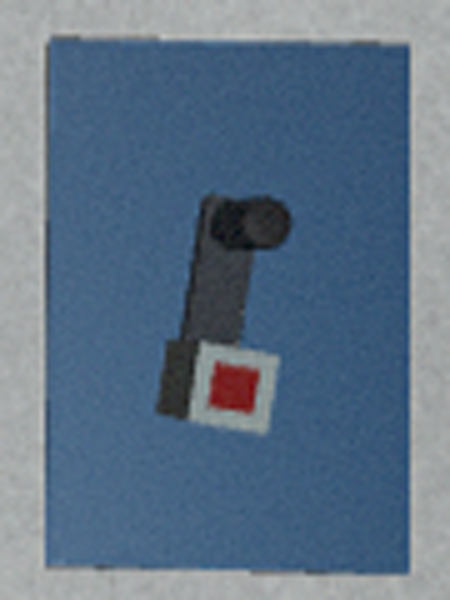

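```bash
python3 -m inch '[[35,27,15,10,-1],[70,55,20,20,-1],[105,80,20,30,-1],[140,110,20,40,-1],[175,135,20,50,-1],[210,165,20,60,-1],[240,190,20,70,-1],[272,216,20,80,-1]]'; python3 -m inch '[[0,0,0,10,-1],[0,0,0,20,-1],[0,0,0,30,-1],[0,0,0,40,-1],[0,0,0,50,-1],[0,0,0,60,-1],[0,0,0,70,-1],[0,0,0,75,-1]]'
python3 - <<'E'
from h import *
print(manip.sense()['joints'])
s=snap('wrist','w1.png')
E
```

```text
t: 1.15
position: [0.4638, -0.3252, 0.251]
tcp_rot: [-3.141, 0.0, 0.17]
force: [0.2, 0.1, -0.3]
finger_gap: 0.999
t: 2.15
position: [0.4628, -0.3261, 0.2509]
tcp_rot: [-3.141, -0.0, 1.477]
force: [0.1, -0.4, 0.3]
finger_gap: 1.001
[-6.88396481e-01  2.80688859e-01  1.49401407e+00 -1.04351337e-05
  1.36779245e+00 -2.16524599e+00]
```

View pics/w1.png

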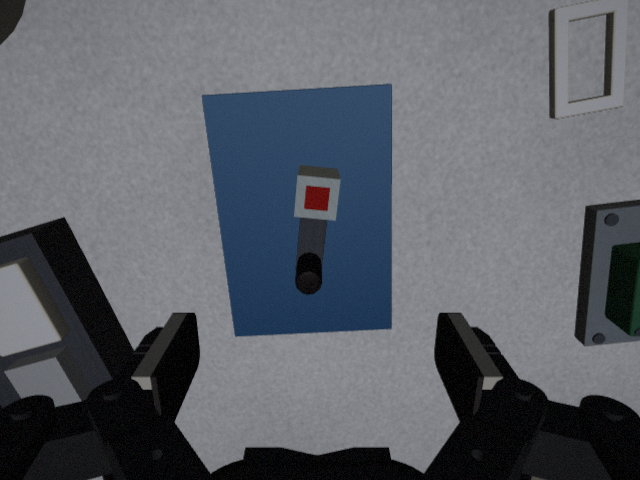

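Wrist view: hub's red patch at about (317,198), handle top at (308,283), mat spans (203,95)–(391,330). I'll take corners from a crop.

Run:
```python
from h import *
d=load('w1.png')
im=cv2.convertScaleAbs(d['im'][155:305,265:365],alpha=1.5)
cv2.imwrite('pics/c3.png',cv2.resize(im,None,fx=4,fy=4,interpolation=cv2.INTER_CUBIC))
b,g,r=[d['im'][...,i].astype(int) for i in range(3)]
m=((r>100)&(g<60)&(b<60)).astype(np.uint8)
m[:150]=0;m[240:]=0
print(cv2.minAreaRect(cv2.findNonZero(m)), m.sum())
c=cv2.minAreaRect(cv2.findNonZero(m)); print(px(d,*c[0]), px(d,*c[0],z=0.053))
bx=cv2.boxPoints(c); print([px(d,*p,z=0.053).round(4).tolist() for p in bx])
print('handle top',px(d,308,284),px(d,308,284,z=.063))
for u,v in((203,95),(391,85),(391,330),(236,336)): print('mat',px(d,u,v,z=.003).round(4))
```

```text
((313.05584716796875, 206.62644958496094), (26.07680892944336, 10.967598915100098), 32.47119140625) 6
[ 0.47281426 -0.32973173  0.05565762] [ 0.47353876 -0.32982157  0.053     ]
[[0.4703, -0.3414, 0.053], [0.4628, -0.3356, 0.053], [0.4768, -0.3182, 0.053], [0.4845, -0.3239, 0.053]]
handle top [ 0.54008196 -0.3407245   0.06416859] [ 0.54064628 -0.34080384  0.063     ]
mat [ 0.3747 -0.4196  0.003 ]
mat [ 0.3822 -0.2515  0.003 ]
mat [ 0.6329 -0.261   0.003 ]
mat [ 0.6243 -0.4292  0.003 ]
```

View pics/c3.png

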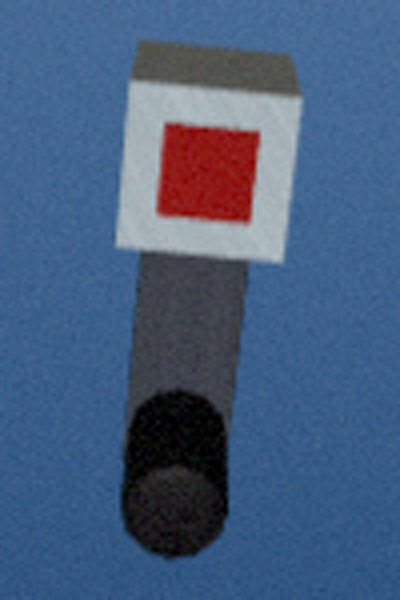

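Run:
```python
from h import *
d=load('w1.png')
c=np.array([(129,82),(301,96),(284,263),(117,247)])/4+[265,155]-.375
P=np.array([px(d,*p,z=.053) for p in c]); print(P.round(4)); print('c',P.mean(0), [np.linalg.norm(P[i]-P[i-1]).round(4) for i in range(4)])
e=(P[2]+P[3]-P[0]-P[1]); print('yaw x',np.degrees(np.arctan2(e[1],e[0])))
e=(P[1]+P[2]-P[0]-P[3]); print('yaw y',np.degrees(np.arctan2(e[1],e[0])))
m=P.mean(0); print(px(d,*proj(d,m)))
h=px(d,176/4+265-.4,511/4+155-.4,z=.063); print(h, np.degrees(np.arctan2(*(h-m)[1::-1])), np.linalg.norm((h-m)[:2]))
# top, side view of hub for two-view height
a=load('top0.png'); cc=np.array([(198,341),(280,353),(267,434),(189,420)])/5+[420,205]-.4
q=cc.mean(0); 
# triangulate centres
def ray(d,u,v):
    K=d['K'];r=d['T'][:3,:3]@np.array([(u-K[0,2])/K[0,0],(v-K[1,2])/K[1,1],1]); return d['T'][:3,3],r/np.linalg.norm(r)
def tri(rs):
    A=sum(np.eye(3)-np.outer(r,r) for o,r in rs); b=sum((np.eye(3)-np.outer(r,r))@o for o,r in rs); return np.linalg.solve(A,b)
print('tri',tri([ray(a,*q),ray(d,*c.mean(0))]))
```

```text
[[ 0.4453 -0.3406  0.053 ]
 [ 0.4516 -0.3052  0.053 ]
 [ 0.4876 -0.3117  0.053 ]
 [ 0.4806 -0.3471  0.053 ]]
c [ 0.46627592 -0.32612683  0.053     ] [np.float64(0.0359), np.float64(0.0359), np.float64(0.0365), np.float64(0.0361)]
yaw x -10.29202776442234
yaw y 79.33313665363238
[ 0.46571406 -0.32607542  0.05523508]
[ 0.53910249 -0.34011571  0.063     ] -10.873210756289012 0.07415792366977783
tri [ 0.46535374 -0.32573287  0.05410057]
```

```bash
python3 -m inch '[[3,0,-50,-5,-1],[3,0,-100,-5,-1],[3,0,-150,-5,-1],[3,0,-190,-5,-1],[3,0,-215,-5,-1],[3,0,-235,-5,-1],[3,0,-235,-5,-1]]'; python3 -m inch '[[0,0,0,0,0],[0,0,0,0,0.5],[0,0,0,0,1],[0,0,0,0,1],[0,0,0,0,1]]'
python3 - <<'E'
from h import *
s=snap('wrist','w2.png'); print(manip.sense()['tcp_rot'])
E
```

```text
t: 3.08
position: [0.4648, -0.3253, 0.0146]
tcp_rot: [-3.138, -0.002, 1.385]
force: [-0.6, 1.2, -0.1]
finger_gap: 0.999
t: 3.7
position: [0.4667, -0.3268, 0.0175]
tcp_rot: [3.14, 0.001, 1.386]
force: [-0.7, 0.5, 6.9]
finger_gap: 0.413
[3.13963183e+00 9.73104112e-04 1.38578911e+00]
```

View pics/w2.png

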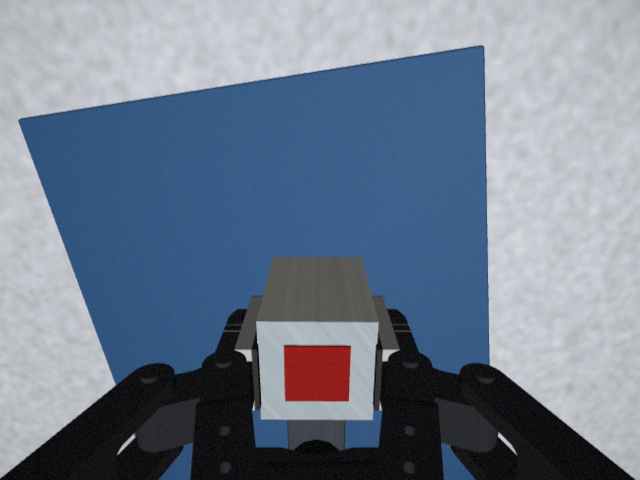

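```bash
python3 -m inch '[[0,0,30,0,1],[0,0,80,0,1],[0,0,130,0,1],[0,0,180,0,1],[0,0,200,0,1]]'; python3 -m inch '[[30,50,0,0,1],[60,100,0,0,1],[90,145,0,0,1],[120,190,0,0,1],[150,240,0,0,1],[180,285,0,0,1],[200,315,0,0,1],[200,315,0,0,1]]'
python3 - <<'E'
from h import *
s=snap('wrist','w3.png'); print(manip.sense()['position'],manip.sense()['moment'])
E
```

```text
t: 4.38
position: [0.4669, -0.327, 0.2196]
tcp_rot: [3.137, 0.002, 1.386]
force: [0.3, -0.5, -2.9]
finger_gap: 0.414
t: 5.38
position: [0.6667, -0.0084, 0.215]
tcp_rot: [-3.14, -0.001, 1.39]
force: [-0.0, -0.4, -3.0]
finger_gap: 0.415
[ 0.66560042 -0.01005503  0.21509552] [0.03578286 0.0517201  0.00738245]
```

View pics/w3.png

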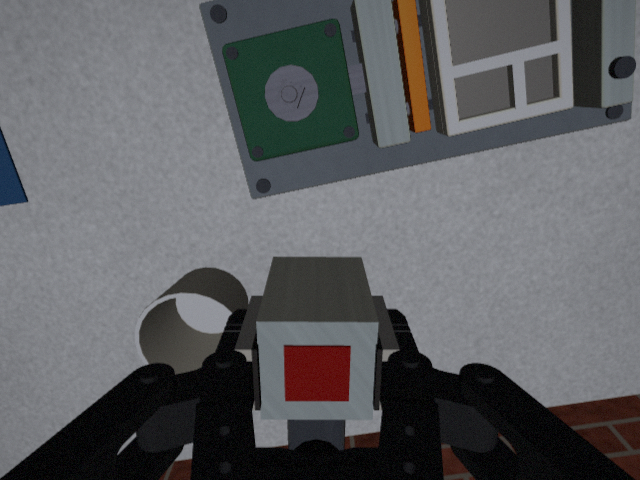

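Crank held; shaft nose at about (291,94), boss around it, pad at ~(412,65). Zooming.

Run:
```python
from h import *
d=load('w3.png')
im=d['im'][55:130,250:340]
cv2.imwrite('pics/c4.png',cv2.resize(cv2.convertScaleAbs(im,alpha=1.6),None,fx=8,fy=8,interpolation=cv2.INTER_CUBIC))
im=d['im'][0:205,195:640]
```

```text
(no output)
```

View pics/c4.png

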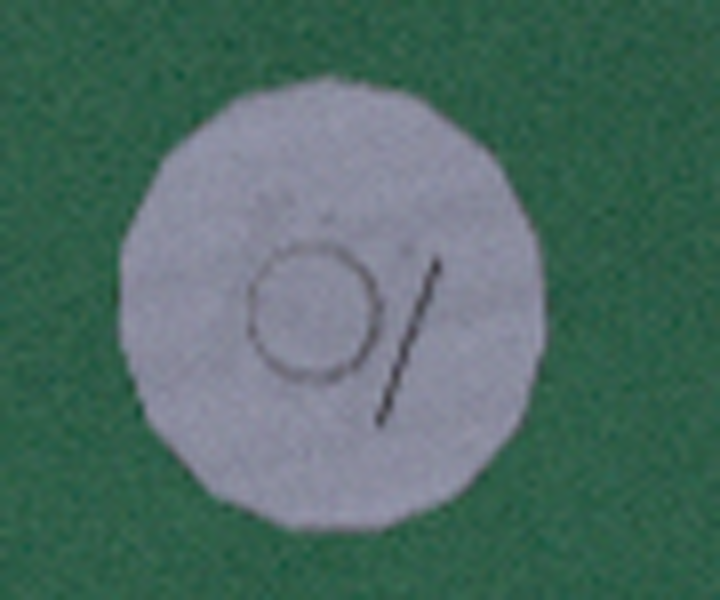

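Run:
```python
from h import *
d=load('w3.png')
f=lambda x,y,z:px(d,x/8+250-.44,y/8+55-.44,z=z)
for z in(.07,.09):
    a,b=f(438,258,z),f(380,425,z); e=b-a; print(z,a.round(4),b.round(4),np.linalg.norm(e),np.degrees(np.arctan2(e[1],e[0])), end=' ')
    n=f(315,312,.096); t=e/np.linalg.norm(e); w=n-a; print('nose along',w[:2]@t[:2],'perp',t[0]*w[1]-t[1]*w[0])
print('nose',n,'boss',f(333,304,.07), 'nose depth',px(d,315/8+250,312/8+55))
# boss fit via depth/edges
# fixture edges: base corners z=.02
P=[px(d,*p,z=.02) for p in((252,198),(632,120))]; e=P[1]-P[0]; print('fixture y dir',np.degrees(np.arctan2(e[1],e[0])),P)
# gearbox corners z=.06
G=[px(d,*p,z=.06) for p in((222,45),(340,18),(358,137),(257,160))]; print(np.round(G,4),np.mean(G,0))
# hub in the tool frame
c=np.array([(257,322),(378,322),(382,417),(261,417)],float)
s=manip.sense(); W=np.eye(4);W[:3,:3]=rot(s['tcp_rot']);W[:3,3]=s['position']
for zz in(.245,.25,.255,.26):
    Q=np.array([px(d,*p,z=zz) for p in c]); q=(np.linalg.inv(W)@np.c_[Q,np.ones(4)].T)[:3].T
    print(zz,q.round(4).tolist(),q.mean(0).round(4),np.linalg.norm(q[1]-q[0]))
print('hub depth',px(d,317,372))
```

```text
0.07 [ 0.5815 -0.0006  0.07  ] [ 0.5936 -0.0079  0.07  ] 0.014067837300234788 -31.091065562324534 nose along 0.006811800691195542 perp -0.006603716224835807
0.09 [ 5.818e-01 -1.000e-04  9.000e-02] [ 0.593  -0.0069  0.09  ] 0.013095121878208089 -31.09106556232465 nose along 0.006849533530270312 perp -0.007161669277910003
nose [ 0.58393106 -0.00976735  0.096     ] boss [ 0.58345994 -0.00979663  0.07      ] nose depth [ 0.58422901 -0.00949284  0.09706041]
fixture y dir 91.34831724335692 [array([ 0.65941683, -0.06175104,  0.02      ]), array([0.65211997, 0.24826654, 0.02      ])]
[[ 0.546  -0.0493  0.06  ]
 [ 0.5442  0.0299  0.06  ]
 [ 0.6211  0.0301  0.06  ]
 [ 0.624  -0.0437  0.06  ]] [ 0.58381859 -0.00825974  0.06      ]
0.245 [[-0.0167, -0.0135, -0.0299], [0.0212, -0.0135, -0.0299], [0.0243, 0.0235, -0.03], [-0.0171, 0.0235, -0.0299]] [ 0.0029  0.005  -0.0299] 0.03789816605301608
0.25 [[-0.0159, -0.0165, -0.0349], [0.0203, -0.0165, -0.0349], [0.0233, 0.0189, -0.035], [-0.0162, 0.0189, -0.0349]] [ 0.0029  0.0012 -0.0349] 0.036239585230033025
0.255 [[-0.0151, -0.0195, -0.0398], [0.0195, -0.0195, -0.0399], [0.0223, 0.0143, -0.04], [-0.0154, 0.0142, -0.0399]] [ 0.0028 -0.0026 -0.0399] 0.03458100440704994
0.26 [[-0.0143, -0.0225, -0.0448], [0.0186, -0.0225, -0.0449], [0.0213, 0.0096, -0.0449], [-0.0146, 0.0096, -0.0449]] [ 0.0028 -0.0065 -0.0449] 0.032922423584066926
hub depth [ 0.66553038 -0.00794192  0.25247566]
```

```bash
python3 -m inch '[[-9,-20,-20,-10,1],[-18,-39,-40,-20,1],[-18,-39,-40,-20,1],[-18,-39,-40,-20,1]]'
python3 - <<'E'
from h import *
Ps=[];Rs=[];fr=[]
for i in range(6):
    st=manip.sense(); s=eyes.snapshot('wrist'); Ps.append(st['position']);Rs.append(st['tcp_rot']);fr.append(s['frame'])
Ps=np.array(Ps); print(Ps.round(4)); print(np.array(Rs).round(4))
im=np.mean(fr,0).astype(np.uint8)
Rm=R.from_euler('xyz',Rs).mean().as_matrix(); W=np.eye(4);W[:3,:3]=Rm;W[:3,3]=Ps.mean(0)
Tc=np.array(s['tool_from_camera']); print(Tc.round(4))
cv2.imwrite('pics/w4.png',im); np.savez('pics/w4.png.npz',T=W@Tc,K=s['mtx'],z=s['range_z'],im=im,Tc=Tc,W=W)
E
```

```text
t: 5.92
position: [0.6481, -0.0509, 0.1768]
tcp_rot: [3.141, -0.001, 1.038]
force: [0.4, -0.4, -3.0]
finger_gap: 0.411
[[ 0.6481 -0.0509  0.1768]
 [ 0.6486 -0.0506  0.1772]
 [ 0.6489 -0.0503  0.1774]
 [ 0.6489 -0.0501  0.1774]
 [ 0.6488 -0.05    0.1773]
 [ 0.6487 -0.05    0.1771]]
[[ 3.1413e+00 -5.0000e-04  1.0377e+00]
 [ 3.1402e+00 -1.0000e-03  1.0380e+00]
 [ 3.1398e+00 -1.0000e-03  1.0381e+00]
 [ 3.1398e+00 -1.0000e-03  1.0382e+00]
 [ 3.1399e+00 -9.0000e-04  1.0382e+00]
 [ 3.1402e+00 -7.0000e-04  1.0381e+00]]
[[ 1.000e+00 -1.000e-03 -2.000e-04  2.000e-04]
 [ 1.000e-03  9.469e-01  3.214e-01 -8.310e-02]
 [-1.000e-04 -3.214e-01  9.469e-01 -1.441e-01]
 [ 0.000e+00  0.000e+00  0.000e+00  1.000e+00]]
```

View pics/w4.png

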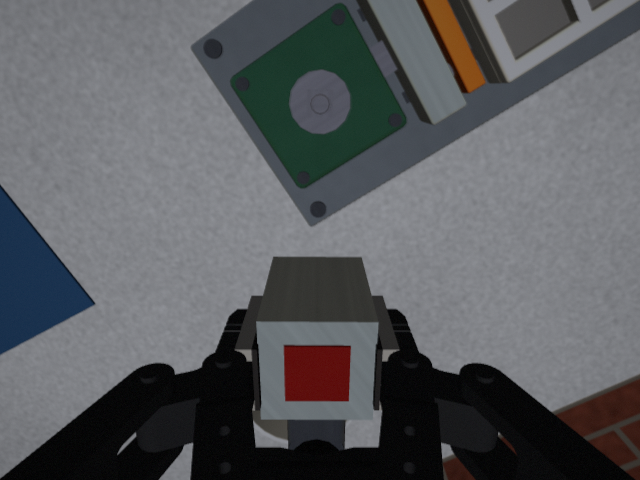

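Run:
```python
from h import *
d=load('w4.png')
im=cv2.createCLAHE(3,(1,1)).apply(cv2.cvtColor(d['im'][60:145,275:365],cv2.COLOR_BGR2GRAY))
a=cv2.resize(im,None,fx=7,fy=7,interpolation=cv2.INTER_CUBIC)
cv2.imwrite('pics/c5.png',a)
cv2.imwrite('pics/c6.png',cv2.resize(cv2.convertScaleAbs(d['im'][250:430,230:410],alpha=1.6),None,fx=3.3333,fy=3.3333,interpolation=cv2.INTER_CUBIC))
```

```text
(no output)
```

View pics/c5.png

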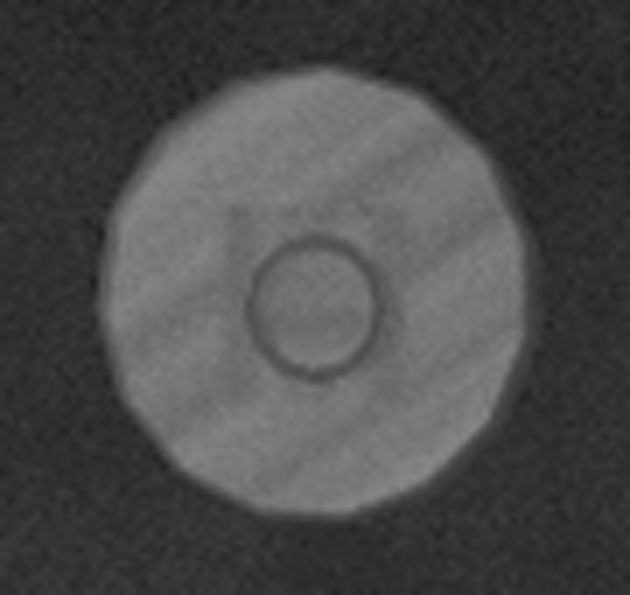

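View pics/c6.png

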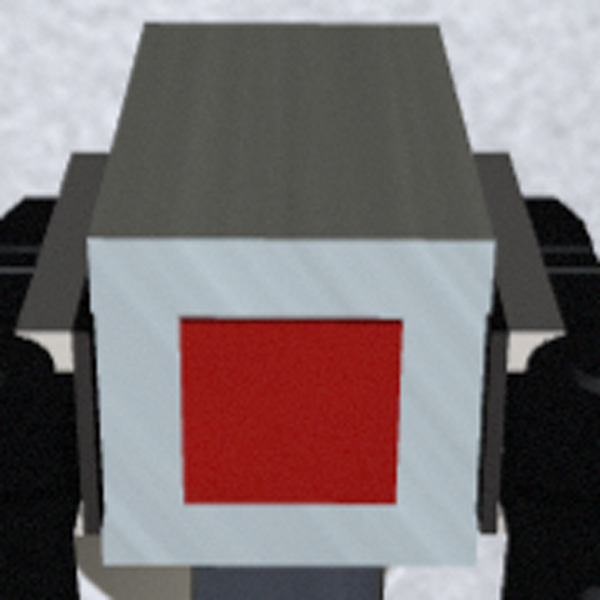

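Run:
```python
from h import *
d=load('w4.png'); W=d['W']; iW=np.linalg.inv(W)
tool=lambda p:(iW@np.r_[p,1])[:3]
f=lambda x,y,z:px(d,x/7+275-.43,y/7+60-.43,z=z)
n=f(314,308,.096);b=f(315.5,292,.07); print('nose',n,tool(n),'boss',b,tool(b))
print('diam nose',np.linalg.norm(f(249,308,.096)-f(380,308,.096)),'boss',np.linalg.norm(f(103,292,.07)-f(528,292,.07)))
a,c=f(235,205,.09),f(235,400,.09);e=c-a; print('edge yaw',np.degrees(np.arctan2(e[1],e[0])),np.linalg.norm(e))
h=np.array([(88,238),(495,238),(477,565),(104,565)])/3.3333+[230,250]-.35
for zz in(.035,.0355,.036,.037):
    Q=np.array([tool(px(d,*p,z=W[2,3]+zz)) for p in h]); print(zz,Q.round(4).tolist(),Q.mean(0).round(4))
print('hub depth tool',tool(px(d,317,390)),tool(px(d,317,340)))
```

```text
nose [ 0.58382178 -0.0101118   0.096     ] [ 0.00162578 -0.07640329  0.08109546] boss [ 0.58359172 -0.00961255  0.07      ] [ 0.00191699 -0.07689128  0.10709506]
diam nose 0.009696354110917925 boss 0.035030073304709156
edge yaw -30.957861112107132 0.014158964125079703
0.035 [[-0.018, -0.0177, -0.035], [0.0185, -0.0176, -0.035], [0.0185, 0.019, -0.035], [-0.0182, 0.019, -0.035]] [ 0.0002  0.0007 -0.035 ]
0.0355 [[-0.0179, -0.018, -0.0355], [0.0184, -0.0179, -0.0355], [0.0184, 0.0186, -0.0355], [-0.0181, 0.0185, -0.0355]] [ 0.0002  0.0003 -0.0355]
0.036 [[-0.0178, -0.0183, -0.036], [0.0183, -0.0182, -0.036], [0.0183, 0.0181, -0.036], [-0.018, 0.018, -0.036]] [ 0.0002 -0.0001 -0.036 ]
0.037 [[-0.0177, -0.0189, -0.037], [0.0182, -0.0188, -0.037], [0.0181, 0.0172, -0.037], [-0.0179, 0.0171, -0.037]] [ 0.0002 -0.0009 -0.037 ]
hub depth tool [ 0.00020015  0.00514534 -0.0377161 ] [ 0.00021284 -0.01254184 -0.03724418]
```

```bash
python3 -m inch '[[-33,20,0,0,1],[-65,40,0,0,1],[-65,40,-30,0,1],[-65,40,-45,0,1],[-65,40,-45,0,1],[-65,40,-45,0,1],[-65,40,-45,0,1]]'
python3 - <<'E'
from h import *
for i in range(3): s=snap('side','s1.png')
s=snap('side','s1.png');t=manip.sense();print(t['position'],t['tcp_rot'],t['force'],t['moment'])
cv2.imwrite('pics/c7.png',cv2.resize(s['frame'][150:270,260:400],None,fx=5,fy=5,interpolation=cv2.INTER_CUBIC))
E
```

```text
t: 7.1
position: [0.5842, -0.0106, 0.1321]
tcp_rot: [3.14, -0.001, 1.037]
force: [-0.9, -0.3, -2.2]
finger_gap: 0.413
[ 0.58342373 -0.01047864  0.13172545] [ 3.14086488e+00 -3.49872257e-04  1.03668034e+00] [ 0.01200581 -0.21625758 -2.42711404] [0.02062039 0.0277206  0.02166709]
```

View pics/c7.png

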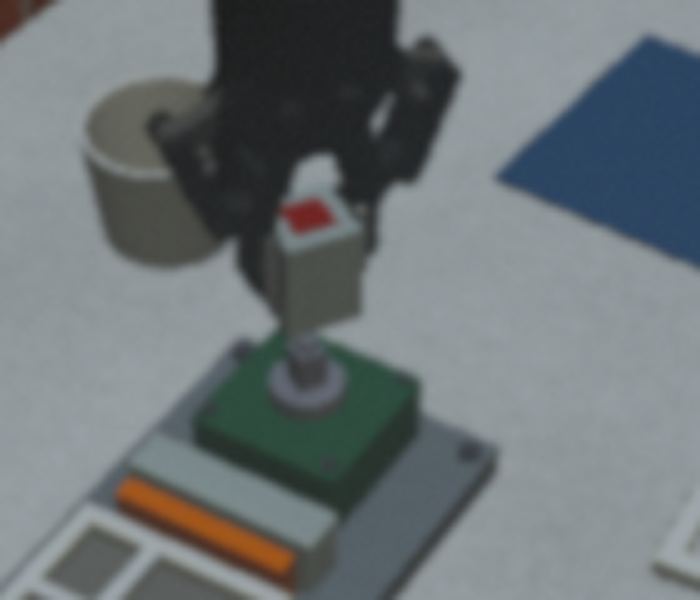

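Run:
```python
from h import *
d=load('s1.png'); t=manip.sense()
c=np.array([*t['position'][:2],0]); 
q=lambda p:((proj(d,p)-[260,150]+.4)*5).round(1).tolist()
print('seat pred',q([.5837,-.0099,.07]),'nose top',q([.5837,-.0099,.096]))
Rz=rot([0,0,t['tcp_rot'][2]])
for z in(.1675,.1175):
  print(z,[q(c+[0,0,z]+Rz@np.array([sx,sy,0])) for sx,sy in((-.018,-.018),(.018,-.018),(.018,.018),(-.018,.018))], q(c+[0,0,z]))
```

```text
seat pred [307.1, 381.4] nose top [306.6, 340.0]
0.1675 [[326.3, 182.2], [251.3, 204.8], [286.2, 253.5], [362.6, 229.8]] [306.6, 217.2]
0.1175 [[326.5, 268.8], [254.2, 291.5], [287.9, 340.5], [361.4, 316.7]] [307.5, 304.1]
```

```bash
python3 -m inch '[[0,0,-15,0,1],[0,0,-22,0,1],[0,0,-26,0,1],[0,0,-30,0,1],[0,0,-30,0,1]]'; python3 -m inch '[[0,0,-3,0,1],[0,0,-6,0,1],[0,0,-6,0,1]]'
```

```text
t: 7.92
position: [0.5826, -0.0102, 0.1037]
tcp_rot: [3.141, 0.0, 1.037]
force: [-6.2, 0.7, 15.3]
finger_gap: 0.41
t: 8.3
position: [0.5838, -0.0105, 0.0954]
tcp_rot: [3.14, -0.001, 1.037]
force: [1.2, -0.5, -3.0]
finger_gap: 0.413
```

```bash
python3 -m inch '[[0,0,-4,0,1],[0,0,-8,0,1],[0,0,-10,0,1],[0,0,-10,0,1]]';python3 -m inch '[[0,0,-1,0,1],[0,0,-2,0,1],[0,0,-2,0,1]]'
python3 - <<'E'
from h import *
t=manip.sense();print(t['position'],t['tcp_rot'],t['force'],t['moment'])
E
```

```text
t: 8.8
position: [0.5837, -0.0106, 0.0848]
tcp_rot: [3.141, 0.0, 1.037]
force: [4.6, -1.7, -5.5]
finger_gap: 0.414
t: 9.18
position: [0.5837, -0.0106, 0.0845]
tcp_rot: [3.14, -0.0, 1.037]
force: [2.0, -2.7, 6.6]
finger_gap: 0.414
[ 0.58373756 -0.01059256  0.08450846] [ 3.13972678e+00 -4.91850926e-04  1.03700470e+00] [ 1.96218472 -2.74184033  6.61140212] [-0.46080714 -0.20516533 -0.06538222]
```

```bash
cat > rd.py <<'E'
from h import *
for i in range(3): s=snap('top')
t=manip.sense();print('t',t['t'],t['position'].round(4),'yaw',np.degrees(t['tcp_rot'][2]).round(2),t['tcp_rot'].round(3),'F',t['force'].round(2),'M',t['moment'].round(3),'j6',t['joints'][5].round(3),'tq6',t['joint_torque'][5].round(3))
E
python3 -m inch '[[0,0,0,-4,1],[0,0,0,-8,1],[0,0,0,-12,1],[0,0,0,-16,1],[0,0,0,-20,1],[0,0,0,-20,1]]'; python3 rd.py;  python3 -m inch '[[0,0,0,-5,1],[0,0,0,-10,1],[0,0,0,-15,1],[0,0,0,-20,1]]'; python3 rd.py
```

```text
t: 9.93
position: [0.5845, -0.0106, 0.0845]
tcp_rot: [3.139, -0.002, 0.689]
force: [3.4, -2.8, 5.9]
finger_gap: 0.412
t 10.075 [ 0.5845 -0.0106  0.0845] yaw 39.51 [ 3.139e+00 -2.000e-03  6.900e-01] F [ 3.14 -2.44  5.98] M [-0.478 -0.462  0.117] j6 -0.78 tq6 0.095
t: 10.58
position: [0.5844, -0.0108, 0.0845]
tcp_rot: [3.14, -0.002, 0.338]
force: [2.3, -2.9, 5.5]
finger_gap: 0.409
t 10.725 [ 0.5844 -0.0107  0.0845] yaw 19.5 [ 3.14e+00 -3.00e-03  3.40e-01] F [ 2.66 -3.74  6.04] M [-0.484 -0.419  0.075] j6 -0.43 tq6 0.184
```

Run:
```python
from h import *
s=snap('side','s2.png')
cv2.imwrite('pics/c8.png',cv2.resize(s['frame'][160:340,220:380],None,fx=4,fy=3.3,interpolation=cv2.INTER_CUBIC))
s=snap('wrist','w5.png')
```

```text
(no output)
```

View pics/c8.png

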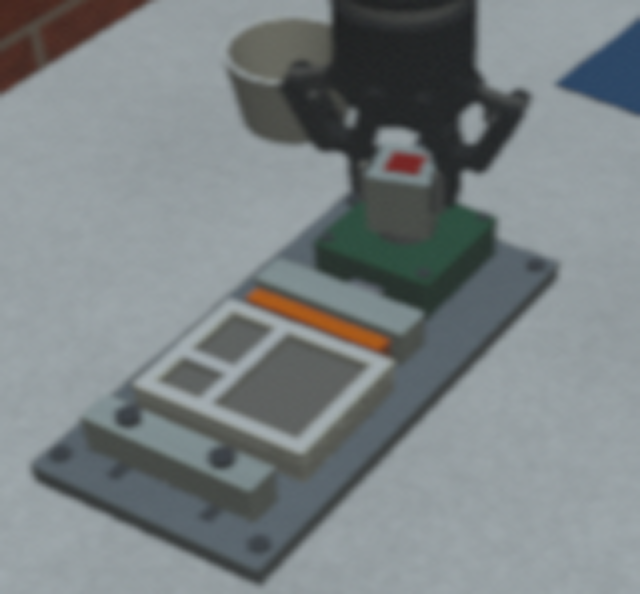

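View pics/w5.png

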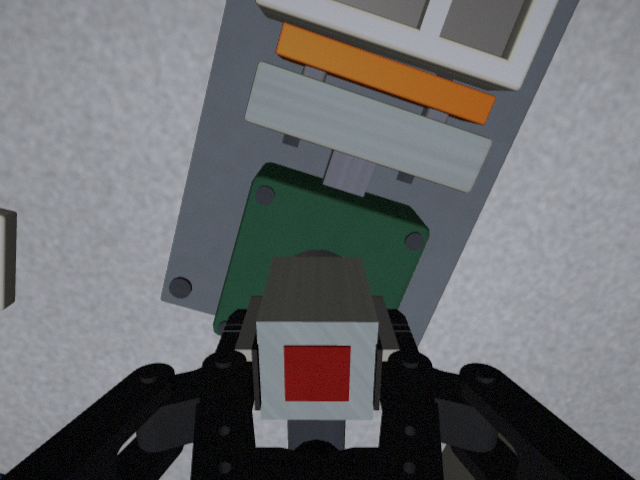

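Run:
```python
from h import *
d=load('top0.png')
u=np.array([np.cos(np.radians(91.35)),np.sin(np.radians(91.35))]); o=np.array([.5837,-.0100])
f=lambda x,y,z:px(d,x/5+210-.4,y/5+195-.4,z=z)
F=lambda p:((p[:2]-o)@u).round(4)
for n,x,y,z in (('stop foot',130,212,.02),('boss',574,186,.07),('pad front top',372,150,.034),('pad front top2',379,297,.034),('cover back top',152,103,.052),('cover back top2',166,337,.052),('cover front',345,88,.052),('cover front2',359,323,.052),('base end',34,62,.02),('base start',697,348,.02)):
    p=f(x,y,z);print(n,p.round(4),F(p), px(d,x/5+210,y/5+195)[2].round(3))
print('stop top depth',px(d,95/5+210,212/5+195),F(f(116,212,px(d,95/5+210,212/5+195)[2])))
for a in range(90,150,5):
    p=px(d,a/5+210,212/5+195); print(a,p.round(4),F(p))
```

```text
stop foot [0.5781 0.2012 0.02  ] 0.2113 0.026
boss [ 0.5831 -0.0093  0.07  ] 0.0007 0.096
pad front top [0.6041 0.0847 0.034 ] 0.0941 0.053
pad front top2 [0.5355 0.0824 0.034 ] 0.0935 0.022
cover back top [0.6263 0.184  0.052 ] 0.193 0.051
cover back top2 [0.5187 0.1786 0.052 ] 0.1901 0.022
cover front [0.6314 0.095  0.052 ] 0.1038 0.041
cover front2 [0.5236 0.09   0.052 ] 0.1014 0.022
base end [0.6505 0.2465 0.02  ] 0.2549 0.003
base start [ 0.5092 -0.0653  0.02  ] -0.0535 0.001
stop top depth [0.57529335 0.20837858 0.05875793] 0.2098
90 [0.5754 0.2107 0.0584] 0.2209
95 [0.5753 0.2084 0.0588] 0.2185
100 [0.5752 0.206  0.0589] 0.2162
105 [0.5752 0.2037 0.0591] 0.2139
110 [0.5752 0.2015 0.0585] 0.2117
115 [0.5753 0.1998 0.0561] 0.2099
120 [0.5755 0.1984 0.0516] 0.2086
125 [0.5763 0.1992 0.0365] 0.2094
130 [0.5768 0.1991 0.0259] 0.2092
135 [0.5769 0.1973 0.0233] 0.2074
140 [0.577  0.1952 0.0216] 0.2053
145 [0.577  0.1929 0.0216] 0.203
```

```bash
cat > rs.py <<'E'
from h import *
t=manip.sense();print('   t',round(t['t'],2),'yaw',np.degrees(t['tcp_rot'][2]).round(2),'F',t['force'].round(2),'M',t['moment'].round(3),'tq6',t['joint_torque'][5].round(3),t['joint_vel'][5].round(3))
E
python3 -m inch '[[0,0,0,-5,1],[0,0,0,-10,1],[0,0,0,-15,1],[0,0,0,-20,1],[0,0,0,-25,1],[0,0,0,-30,1]]' ; python3 rs.py
python3 -m inch '[[0,0,0,-3,1],[0,0,0,-6,1],[0,0,0,-9,1],[0,0,0,-12,1]]' |head -1; python3 rs.py
python3 -m inch '[[0,0,0,-3,1],[0,0,0,-6,1],[0,0,0,-9,1],[0,0,0,-12,1]]' |head -1; python3 rs.py
```

```text
t: 11.58
position: [0.584, -0.0108, 0.0845]
tcp_rot: [3.141, -0.002, -0.185]
force: [2.0, -1.4, 6.4]
finger_gap: 0.413
   t 11.57 yaw -10.61 F [ 1.98 -1.44  6.45] M [-0.517 -0.349  0.403] tq6 -0.368 0.694
t: 12.08
   t 12.07 yaw -22.55 F [ 2.12 -1.97  7.77] M [-0.476 -0.284  0.406] tq6 -0.081 0.415
t: 12.58
   t 12.57 yaw -34.55 F [ 2.7  -2.55  7.21] M [-0.458 -0.256  0.371] tq6 -0.082 0.416
```

```bash
python3 -m inch '[[0,0,0,-3,1],[0,0,0,-6,1],[0,0,0,-9,1],[0,0,0,-12,1]]' |head -1; python3 rs.py
python3 -m inch '[[0,0,0,-3,1],[0,0,0,-6,1],[0,0,0,-9,1],[0,0,0,-12,1]]' |head -1; python3 rs.py
python3 - <<'E'
from h import *
s=snap('side','s3.png')
cv2.imwrite('pics/c9.png',cv2.resize(s['frame'][220:340,220:350],None,fx=5.5,fy=5,interpolation=cv2.INTER_CUBIC))
E
```

```text
t: 13.08
   t 13.07 yaw -46.55 F [ 1.33 -3.27  7.54] M [-0.412 -0.181  0.392] tq6 -0.079 0.414
t: 13.58
   t 13.57 yaw -58.55 F [ 2.01 -1.93  7.85] M [-0.421 -0.198  0.376] tq6 -0.08 0.415
```

View pics/c9.png

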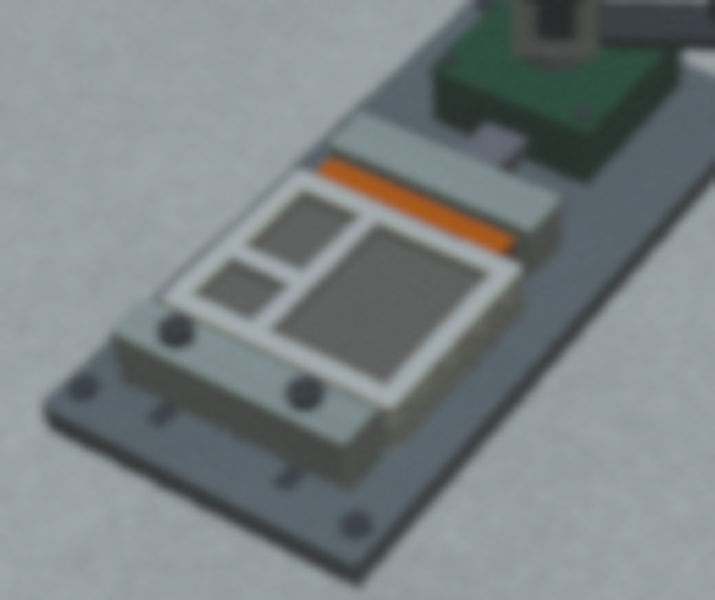

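```bash
for i in 1; do python3 -m inch '[[0,0,0,-2,1],[0,0,0,-4,1],[0,0,0,-6,1]]' |head -1; python3 rs.py
python3 -m inch '[[0,0,0,-2,1],[0,0,0,-4,1],[0,0,0,-6,1]]' |head -1; python3 rs.py; done
```

```text
t: 14.0
   t 14.0 yaw -64.52 F [ 2.19 -1.46  7.47] M [-0.364 -0.224  0.368] tq6 0.063 0.275
t: 14.38
   t 14.38 yaw -70.52 F [ 0.5  -2.54  6.52] M [-0.323 -0.238  0.301] tq6 0.063 0.277
```

```bash
python3 -m inch '[[0,0,0,-2,1],[0,0,0,-4,1],[0,0,0,-6,1]]' |head -1; python3 rs.py
python3 -m inch '[[0,0,0,-2,1],[0,0,0,-4,1]]' |head -1; python3 rs.py
```

```text
t: 14.75
   t 14.75 yaw -76.52 F [ 1.47 -2.17  7.55] M [-0.302 -0.193  0.331] tq6 0.063 0.278
t: 15.0
   t 15.0 yaw -80.51 F [ 1.08 -1.17  7.26] M [-0.236 -0.173  0.478] tq6 0.11 0.277
```

Run:
```python
from h import *
s=snap('side','s4.png')
cv2.imwrite('pics/c10.png',cv2.resize(s['frame'][220:340,220:350],None,fx=5.5,fy=5,interpolation=cv2.INTER_CUBIC))
```

```text
(no output)
```

View pics/c10.png

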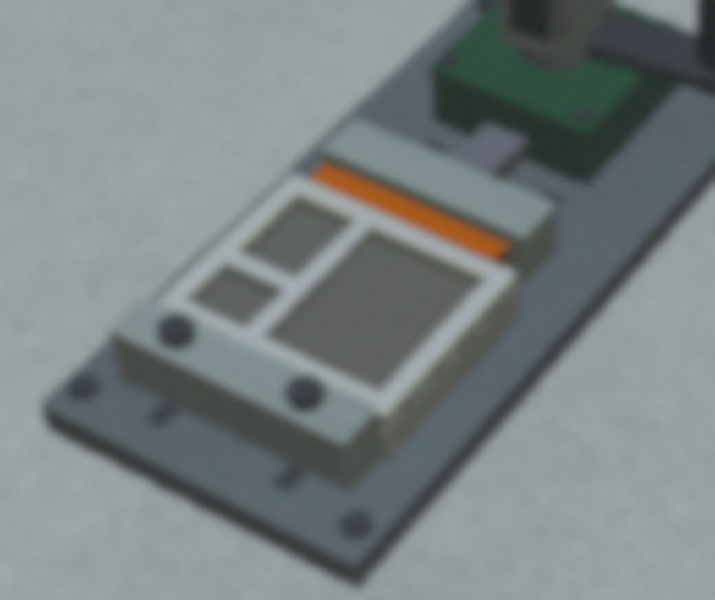

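```bash
python3 -m inch '[[0,0,0,-2,1],[0,0,0,-3,1]]' |head -1; python3 rs.py
python3 -m inch '[[0,0,0,-2,1],[0,0,0,-3,1]]' |head -1; python3 rs.py
```

```text
t: 15.3
   t 15.3 yaw -83.49 F [ 1.74 -1.45  8.49] M [-0.192 -0.18   0.396] tq6 0.33 0.134
t: 15.55
   t 15.55 yaw -86.48 F [ 1.35 -1.17  7.38] M [-0.202 -0.224  0.434] tq6 0.366 0.135
```

```bash
python3 -m inch '[[0,0,0,-1,1],[0,0,0,-2,1],[0,0,0,-3,1],[0,0,0,-4,1]]' |head -1; python3 rs.py
python3 -m inch '[[0,0,0,-1,1],[0,0,0,-2,1],[0,0,0,-3,1],[0,0,0,-4,1]]' |head -1; python3 rs.py; python3 rd.py
```

```text
t: 16.05
   t 16.05 yaw -90.46 F [ 1.75 -2.2   8.38] M [-0.182 -0.14   0.495] tq6 0.367 0.138
t: 16.55
   t 16.55 yaw -94.46 F [ 1.63 -1.52  7.55] M [-0.157 -0.211  0.553] tq6 0.409 0.14
t 16.7 [ 0.5836 -0.0101  0.0845] yaw -94.44 [-3.14   0.    -1.648] F [ 1.99 -0.6   7.22] M [-0.237 -0.196  0.435] j6 1.558 tq6 0.484
```

```bash
python3 -m inch '[[0,0,0,2,1],[0,0,0,4,1],[0,0,0,4,1]]' |head -1; python3 rs.py
python3 -m inch '[[0,0,4,0,1],[0,0,10,0,1],[0,0,20,0,1],[0,0,20,0,1]]'; python3 rs.py
```

```text
t: 17.08
   t 17.07 yaw -90.51 F [ 2.19 -1.    7.84] M [-0.147 -0.168 -0.008] tq6 -0.03 0.006
t: 17.58
position: [0.5829, -0.0099, 0.1032]
tcp_rot: [3.141, 0.001, -1.581]
force: [4.1, -0.4, -1.1]
finger_gap: 0.412
   t 17.57 yaw -90.56 F [ 4.05 -0.38 -1.06] M [-0.113 -0.66   0.063] tq6 0.013 0.003
```

```bash
python3 -m inch '[[0,0,20,0,1],[0,0,60,0,1],[0,0,90,0,1],[0,0,90,0,1]]'
python3 - <<'E'
from h import *
for i in range(3): s=snap('side','s5.png')
cv2.imwrite('pics/c11.png',cv2.resize(s['frame'][150:340,220:400],None,fx=4,fy=3.1,interpolation=cv2.INTER_CUBIC))
s=snap('wrist','w6.png')
E
```

```text
t: 18.08
position: [0.5829, -0.0099, 0.1944]
tcp_rot: [-3.14, 0.0, -1.581]
force: [-0.2, -0.1, -2.3]
finger_gap: 0.419
```

View pics/c11.png

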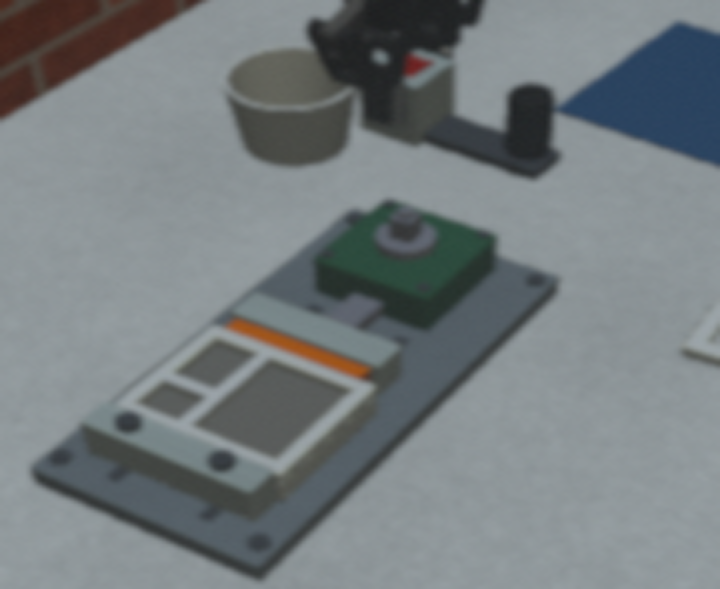

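View pics/w6.png

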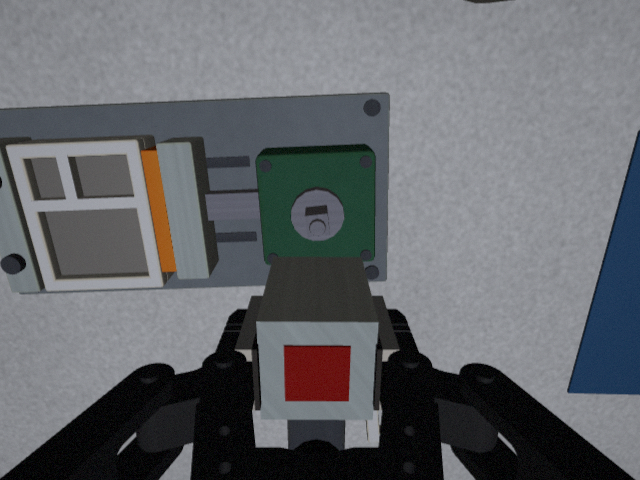

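```bash
python3 -m inch '[[-6,-50,0,0,1],[-12,-100,0,0,1],[-19,-150,0,0,1],[-25,-200,0,0,1],[-32,-250,0,0,1],[-38,-300,0,0,1],[-42,-332,0,0,1],[-42,-332,0,0,1]]'; python3 -m inch '[[0,0,-50,0,1],[0,0,-100,0,1],[0,0,-140,0,1],[0,0,-160,0,1],[0,0,-168,0,1],[0,0,-168,0,1],[0,0,-168,0,1]]'
python3 - <<'E'
from h import *
for i in range(2): s=snap('side','s6.png')
print(manip.sense()['position'],manip.sense()['force'])
cv2.imwrite('pics/c12.png',cv2.resize(s['frame'][120:240,340:490],None,fx=5,fy=5,interpolation=cv2.INTER_CUBIC))
E
```

```text
t: 19.27
position: [0.5396, -0.3445, 0.1909]
tcp_rot: [3.139, 0.001, -1.585]
force: [1.2, 0.4, -2.7]
finger_gap: 0.413
t: 20.15
position: [0.5419, -0.3426, 0.0263]
tcp_rot: [-3.14, -0.001, -1.581]
force: [0.7, 0.1, -2.8]
finger_gap: 0.414
[ 0.54188301 -0.34279297  0.02658992] [-0.40334361  0.12958222 -3.36858809]
```

View pics/c12.png

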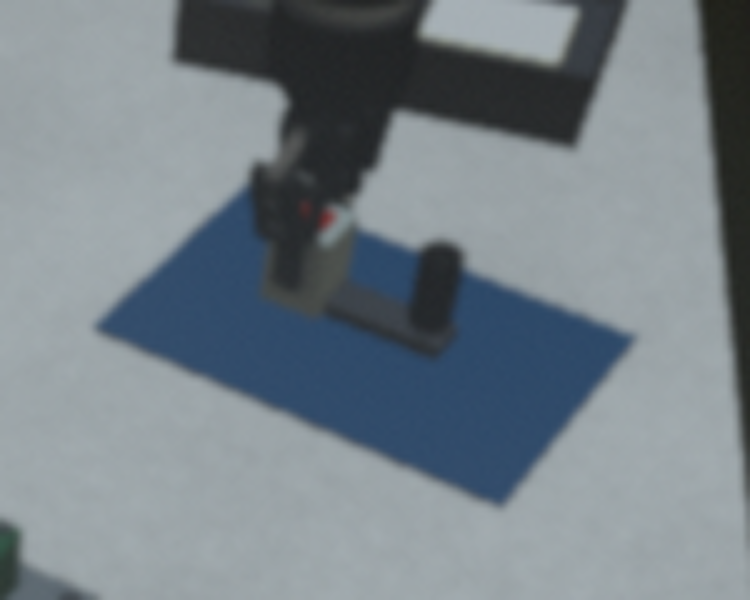

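Crank is well inside the mat, about 9 mm above it. Lowering, then checking the force.

```bash
python3 -m inch '[[0,0,-4,0,1],[0,0,-8,0,1],[0,0,-10,0,1],[0,0,-10,0,1]]'; python3 -m inch '[[0,0,0,0,0.1],[0,0,0,0,-0.2],[0,0,0,0,-0.6],[0,0,0,0,-1],[0,0,0,0,-1],[0,0,0,0,-1]]'
```

```text
t: 20.75
position: [0.5413, -0.3425, 0.0175]
tcp_rot: [-3.141, -0.001, -1.581]
force: [-1.9, 1.9, 11.4]
finger_gap: 0.416
t: 21.5
position: [0.541, -0.3423, 0.0152]
tcp_rot: [3.141, 0.0, -1.581]
force: [-0.2, 0.0, 1.3]
finger_gap: 1.003
```

```bash
python3 -m inch '[[0,0,20,0,-1],[0,0,60,0,-1],[0,0,110,0,-1],[0,0,160,0,-1],[0,0,220,0,-1],[0,0,220,0,-1]]'; python3 -m inch '[[-40,-40,0,0,-1],[-80,-80,0,0,-1],[-100,-120,0,0,-1],[-100,-120,0,0,-1],[-100,-120,0,0,-1]]'
python3 - <<'E'
from h import *
for i in range(2): s=snap('top','t2.png')
s2=snap('side','s7.png')
a=cv2.resize(s['frame'][130:330,155:510],None,fx=2,fy=2,interpolation=cv2.INTER_CUBIC);cv2.imwrite('pics/c13.png',a)
cv2.imwrite('pics/c14.png',cv2.resize(s2['frame'][140:340,220:490],None,fx=2.9,fy=2.9,interpolation=cv2.INTER_CUBIC))
E
```

```text
t: 22.25
position: [0.5441, -0.3445, 0.242]
tcp_rot: [-3.131, -0.007, -1.581]
force: [0.8, -0.0, -1.0]
finger_gap: 1.002
t: 22.88
position: [0.4407, -0.4617, 0.2342]
tcp_rot: [3.141, 0.002, -1.582]
force: [-0.3, 0.4, -0.3]
finger_gap: 1.004
```

View pics/c13.png

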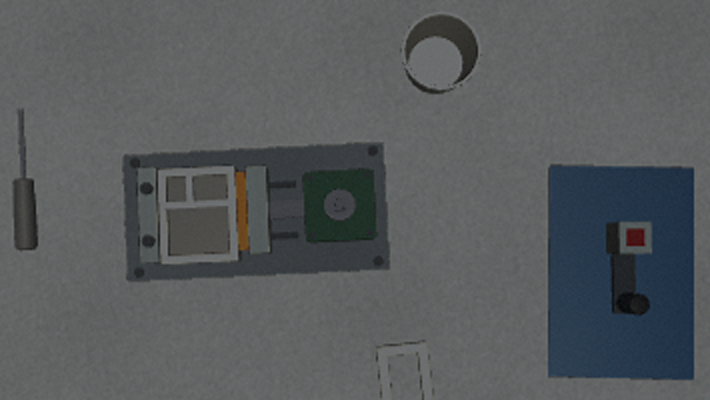

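View pics/c14.png

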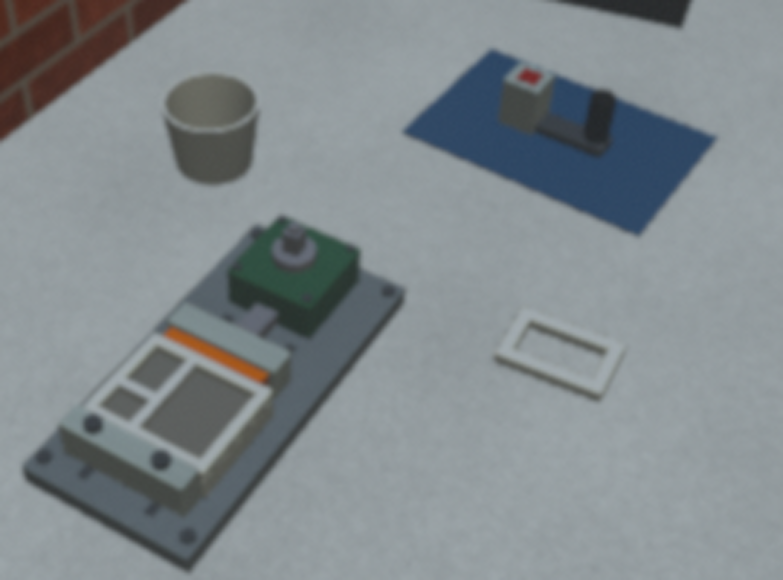

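Run:
```python
from h import *
d=load('t2.png');e=load('top0.png')
print('hub',px(d,635/2+155,237/2+130),'handle',px(d,639/2+155,303/2+130),'arm',px(d,623/2+155,270/2+130))
for n,(u,v) in {'tub':(440,52),'bez':(404,370),'scr':(25,215)}.items():
    x,y=int(u/2+155),int(v/2+130); a=d['im'][y-30:y+30,x-20:x+20].astype(int);b=e['im'][y-30:y+30,x-20:x+20].astype(int); print(n,np.abs(a-b).mean())
# shaft and jaw crops
cv2.imwrite('pics/c15.png',np.vstack([cv2.resize(cv2.convertScaleAbs(i['im'][195:275,210:355],alpha=a),None,fx=5,fy=3.6,interpolation=cv2.INTER_CUBIC) for i,a in((e,1.7),(d,2.4))]))
```

```text
hub [ 0.53986701 -0.34087328  0.05693055] handle [ 0.46632527 -0.34065316  0.06303519] arm [ 0.5024692  -0.33964692  0.01445937]
tub 1.4236111111111112
bez 1.3370833333333334
scr 1.4004166666666666
```

View pics/c15.png

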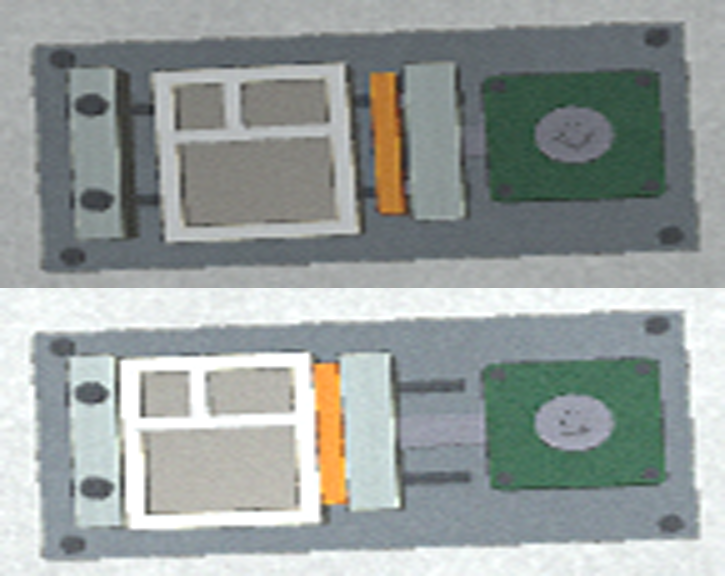

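```bash
python3 -c "
from workcell import manip
print(manip.sign_off())"
```

```text
the job is handed in; nothing more can be done
None
```

The cover is clamped at an estimated 17–19 N, the crank is back on the mat, and I handed the job in at about 23 s. The hand-in gave no verdict.

- **Crank on the shaft:** I gripped the crank by its hub and pushed it onto the square shaft until it seated. The tool stopped at the height predicted for fully home (84.5 mm), pressing down with about 9 N.
- **Clamping:** I wound it about 154° clockwise. The last-joint torque and the wrist moment put the clamping force at about 17–18 N. The angle turned since first contact suggests slightly more, 18–21 N. The force is inferred from these readings, not measured directly. Single moment readings were noisy: one at first contact jumped by more than the pad's spring could explain, then fell back.
- **Insertion:** There was a brief touch of about 15 N on the nose as the crank went on. It then slid home freely.
- **Final pictures:**
  - The cover is against the back stop. The jaw moved about 30 mm and the pad only about 27 mm, which fits roughly 3–4 mm of pad spring compression.
  - The crank lies flat on the mat with its hub at about (0.540, -0.341) and handle at about (0.466, -0.341), both well inside the limits.
  - The tub, screwdriver and bezel show no change from the start, and the gripper is clear of everything.

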